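Release a charged battery pack from its push-push dock and case it

TASK

The battery pack in the grey charging dock is charged. Press it deeper until its push-push latch trips and let it spring up, then draw it out, set it down gently, upright, in the open blue case, and shut the lid fully. Leave the things lying around undisturbed.

Things in the scene. Friction and masses are not known exactly. Their poses are not given: they have to be found in the camera images.
- pack_center (a point): Battery pack, upright block 42 (its x) x 64 (its y) x 78 mm (its z, up), 0.2 to 0.4 kg, black below, yellow above, a flat dark pad on its top. This point is its centre, 39 mm above its underside. At the start it stands in the dock's well, axes as the dock's, its top level with the rim or up to 1 mm below, so that only the top face can be reached.
- dock_mouth (a point): Grey charging dock, fixed, 96 (its x) x 118 (its y) mm, 106 mm high, on a black foot 108 x 130 mm. In its top is an open well 45 x 67 mm with vertical walls, 1.5 mm clear of the pack all round. This point is the centre of the well's mouth, level with the rim; z up. The pack stands loose in the well and is drawn straight up; once risen, 45 mm more clear the rim.
- plate (a joint): Spring plate under the pack in the dock, m: about 0 latched (as at the start), positive pressed deeper (stop 0.0105, about 10 N on the pack's top), negative risen (stop -0.034; the pack's top is then 33 mm above the rim). Pressed from 0 to 0.009 or more and let go, it springs up within a second with the pack. Pressed to the stop again and let go, it latches again.
- case_floor (a point): Blue clamshell case, fixed: tray 110 (its x) x 120 (its y) mm outside, walls 5 mm, rim 45 mm above the bench. This point is the centre of the tray's inner floor, 5 mm above the bench; inner space 100 x 110 mm, 82 mm high with the lid shut. The hinge runs along the +y side, parallel to x. Stand the pack within 10 mm of the middle, so that the lid clears it.
- lid (a joint): Hinge of the case's lid, rad: 0 shut, 2.3 leaning fully back; starts open between 2.0 and 2.3. The lid is a shell 110 x 120 mm, 47 mm deep; its stiff hinge holds it wherever it is left, and about 2 N at its free edge moves it.
- lid_hinge (a point): Middle of the lid's hinge line: on the case's +y side, 60 mm from the middle of the tray, level with the tray's rim (45 mm above the bench). Axes as the case's.
- lid_edge (a point): Middle of the outer edge of the lid, where the lid's outside (top) face meets its free front face: 120 mm from the hinge line along the lid and 47 mm out from it. With the lid shut it lies 92 mm above the bench at the case's -y side; with the lid open it lies beyond the hinge on the +y side. The edge is 110 mm long, parallel to the hinge.
- cast_foot: Small dark grey casting, 38 x 45 mm, 50 mm high, standing loose, to be left alone. Origin under its centre.
- hex_key: Bent hex key, bright steel, 36 (its x) x 114 (its y) x 8 mm, lying loose, to be left alone. Origin under its centre.
- marker: Black marker pen with a blue end, 133 mm long (its y), 17 mm thick, lying loose, to be left alone. Origin under its centre.

How it is judged:
By the outcome, as a careful person would: the job done as asked, in the order asked, and still so for the second after the job is handed in, with the robot touching nothing.
It also fails if it takes over 61 s, if anything falls off the work surface, if the arm or the gripper's body presses on something with over 40 N, if the wrist force passes 120 N, or if a joint passes its speed limit or range.

ROBOT

A 6-joint arm with a two-finger parallel gripper is mounted at the origin on a cart in front of the work surface, level with it; the furniture and walls round the work are solid. World frame = base frame: x ahead of the robot, y to its left, z up, the work surface at z = 0. Lengths are in mm, angles in rad, forces in N, time in s.
With the tool pointing down it reaches from about 300 to 750 mm from the base axis. Payload 8.5 kg.
Tool frame: the origin (TCP) lies midway between the tips of the shut fingers; the grasp point (between the pads) lies 19 mm behind it; z points along the fingers, y is the line along which they close (so a half turn about z gives the same grasp; the last joint's range is limited). The gripper opens to 88 mm and grips with 3 to 60 N. Pads are 18 mm wide; open, the fingers measure 123 mm over their backs; the gripper's body (75 mm by 187 mm) begins 45 mm behind the grasp point.
Start: joints at [1.082, 0.381, 1.297, -0, 1.464, -0.215], TCP at [148.707, 529.497, 238.748] pointing down, gripper open.
Joint ranges: [-3.11, 3.11], [-0.89, 2.33], [0.22, 2.48], [-1.42, 4.56], [0.17, 2.85], [-2.88, 2.88]. Speed limits (rad/s): [2.39, 2.39, 3.14, 3.14, 3.14, 3.14].

INTERFACE

Orientations are given as [roll, pitch, yaw] about the fixed x, y, z axes, in that order (R = Rz(yaw) Ry(pitch) Rx(roll)).
In Python, from rig import state, snapshot, finish_job gives the robot as it stands.
- The arm moves only by the shell command python3 -m handwheel 'ROWS' [FORCE]. ROWS is JSON, one flat list of numbers, 7 for each row, row after row: the shift along the tool's x, y, z scaled (see below), then the turn, a rotation vector about the tool's x, y, z scaled (see below), then the finger opening in mm, from 0 to 88.1. In form: [dx, dy, dz, wx, wy, wz, claw, dx, dy, dz, wx, wy, wz, claw, ...]. A call has 1 to 10 rows; each row is the pose to reach, as a shift and turn from the pose commanded when the call began, along the tool's axes at that moment, turning the shorter way round; what a row does not reach only later rows make up. The controller multiplies each number of a shift by 20 cm and each number of a turn by pi rad. A row lasts 1/10 s, in which the tool goes at most 50 mm and 8.59 degrees, less where a joint would pass 70% of its speed; a pose out of reach is approached as far as the arm can. A call with a number of a shift or a turn outside -1 to 1 is refused whole. A call with a gripper value outside its range is refused whole. The fingers move at their own pace and stop on an object; FORCE is the grip in N (left out, the last holds). Time passes only in rows, so rows that repeat a pose let the fingers close. It gives the time, the measured TCP pose, the force, the opening and the grip force at its end, in the units of the state.
- state(): the state, without advancing time (a new reading comes with each control period).
- snapshot(name): name is "side" or "top" or "wrist"; returns a dict with "image" (384x512x3 uint8, red, green, blue), "range_z" (384x512 float32, mm along the optical axis (not along the pixel's ray), 0 where there is no reading), "mtx" (3x3 intrinsics, pixels), "k1" (the pictures are not rectified: a ray, as slopes to the right and down, at radius r is drawn at 1 + k1 r^2 times it, then the intrinsics apply), "extrinsics" (4x4, takes a point from camera to world coordinates). Camera axes: x right, y down, z forward; pixel columns grow to the right and rows downward; lengths in mm; the calibration is good to about 2 mm. A picture is of the moment at which its call begins.
- finish_job(): hands the job in; it is judged then, once.
The state is a dict: "t": time; "joint_pos": joint angles; "joint_velocities": joint speeds; "joint_torque": joint torques, N m; "position": TCP position; "ee_rot": TCP orientation; "ft_force": force on the tool from outside, world axes, zero at the start; "wrist_torque": the same for the moment, N m; "opening": finger opening in mm; "finger_force": force on a finger pad.
Only numpy, scipy, OpenCV 4.12 (cv2) and the standard library are available. Lean on these libraries where they do the work, as an engineer would, in place of code of your own. Each camera call takes 0.05 s, during which the arm holds its last target. There are 200 camera calls.

## Working session

There is one attempt and no reset: what is moved stays moved. The work goes in short steps, Python scripts to look and compute and a shell command to move; the robot and the scene stay as the last step left them, time stands still between calls to the robot, and variables do not carry over. Pictures are saved under pics/ and viewed, at most 10 in all, crops included, and the job is handed in when it is done.

```bash
ls; mkdir -p pics; cat > h.py <<'E'
import numpy as np, cv2
from rig import state, snapshot
def world(s):
    K=np.array(s["mtx"]);h,w=s["range_z"].shape
    u,v=np.meshgrid(np.arange(w),np.arange(h))
    xd=(u-K[0,2])/K[0,0];yd=(v-K[1,2])/K[1,1];x,y=xd.copy(),yd.copy()
    for _ in range(8):
        f=1+s["k1"]*(x*x+y*y);x,y=xd/f,yd/f
    z=s["range_z"];P=np.stack([x*z,y*z,z,np.ones_like(z)],-1)@np.array(s["extrinsics"]).T
    P=P[...,:3];P[z<=0]=np.nan
    return P
def save(s,n): cv2.imwrite(f"pics/{n}.png",s["image"][...,::-1])
E
python3 - <<'E'
from h import *
import pickle
S={n:snapshot(n) for n in("side","top")}
pickle.dump(S,open("s.pkl","wb"))
im=np.hstack([S["top"]["image"],S["side"]["image"]])
cv2.imwrite("pics/a.png",cv2.resize(S["top"]["image"][...,::-1],(800,600)))
cv2.imwrite("pics/b.png",cv2.resize(S["side"]["image"][...,::-1],(800,600)))
print(state())
for n in S: print(S[n]["extrinsics"],S[n]["k1"])
E
```

```text
pics
{'t': 0.1, 'joint_pos': array([ 1.08168739e+00,  3.81073869e-01,  1.29813381e+00,  1.20952928e-05,
        1.46359417e+00, -2.15316429e-01]), 'joint_velocities': array([-0.0018032 , -0.00257349, -0.00333582,  0.00035241,  0.00141216,
        0.00043999]), 'joint_torque': array([ 4.52989785e-03, -4.38655329e+01, -2.24908966e+01,  7.14964606e-02,
        3.42886022e-02, -7.13955274e-05]), 'position': array([148.60155274, 529.28991662, 238.24617005]), 'ee_rot': array([-3.14041394e+00, -2.70100663e-04,  2.86779868e+00]), 'ft_force': array([0.14266448, 0.32291455, 0.48634907]), 'wrist_torque': array([ 0.00038478, -0.0017915 , -0.01919081]), 'finger_force': 0.0, 'opening': 87.96151530346197}
[[-9.88378720e-01 -8.55064629e-02  1.25682734e-01  4.47749339e+02]
 [-1.52004396e-01  5.47927130e-01 -8.22599857e-01  7.84169729e+02]
 [ 1.47262415e-03 -8.32144522e-01 -5.54556874e-01  6.13393151e+02]
 [ 0.00000000e+00  0.00000000e+00  0.00000000e+00  1.00000000e+00]] -0.06614999447240517
[[ 9.96790486e-03 -9.93694266e-01  1.11679664e-01  4.26505701e+02]
 [-9.99942691e-01 -1.03417195e-02 -2.76839755e-03 -2.95313412e+00]
 [ 3.90590052e-03 -1.11645669e-01 -9.93740403e-01  1.07432265e+03]
 [ 0.00000000e+00  0.00000000e+00  0.00000000e+00  1.00000000e+00]] -0.0461708460239327
```

View pics/a.png

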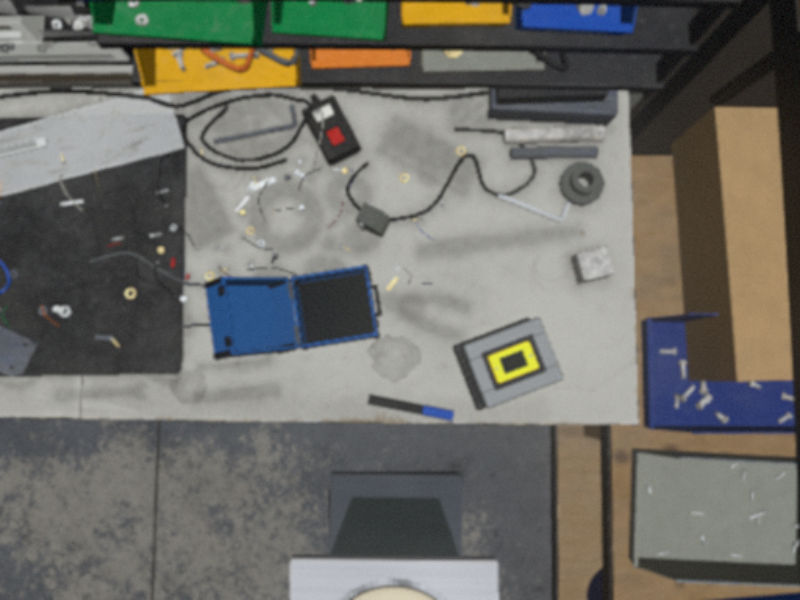

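View pics/b.png

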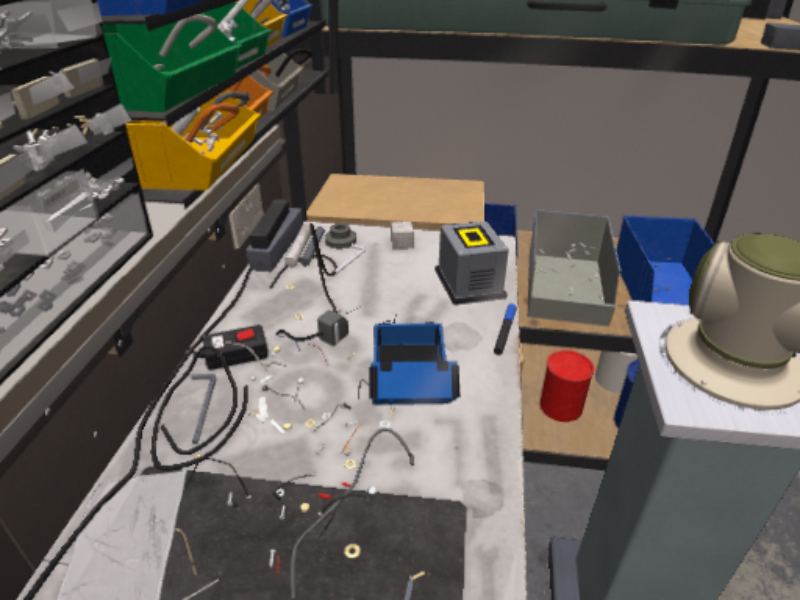

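The top view shows the dock at about (512,362) with the yellow pack top. The case tray is at (338,305), its lid leaning back to the left (world +y). The marker lies at (410,407) and the casting at (592,264). Next I measure from the depth.

```bash
python3 - <<'E'
from h import *
import pickle
S=pickle.load(open("s.pkl","rb"))
def rect(P,m,l):
    q=P[m][:,:2]; q=q[np.isfinite(q).all(1)].astype(np.float32)
    r=cv2.minAreaRect(q); print(l,len(q),np.round(r[0],1),np.round(r[1],1),round(r[2],2),"z",np.round(np.nanmedian(P[m][:,2]),1))
for n in S:
    s=S[n];P=world(s);I=s["image"].astype(int);h=cv2.cvtColor(s["image"],cv2.COLOR_RGB2HSV).astype(int)
    x,y,z=P[...,0],P[...,1],P[...,2]
    dock=(x>150)&(x<450)&(y<-50)&(y>-350)
    print(n)
    rect(P,dock&(z>98)&(z<114),"dockrim")
    ye=dock&(h[...,0]>22)&(h[...,0]<35)&(h[...,1]>150)&(z>90)
    rect(P,ye,"yellow")
    cs=(x>200)&(x<450)&(y<300)&(y>0)
    rect(P,cs&(z>39)&(z<51)&(y<130)&(h[...,0]>95),"trayrim")
    blue=cs&(h[...,0]>98)&(h[...,0]<125)&(h[...,1]>120)&(z>8)
    rect(P,blue,"blue")
    q=P[blue]; 
    for a in range(0,300,15):
        k=q[(q[:,1]>=a)&(q[:,1]<a+15)]
        if len(k)>5: print(a,len(k),np.round(np.percentile(k[:,0],[2,98])),np.round(np.percentile(k[:,2],[2,50,98])))
E
```

```text
side
dockrim 337 [ 432.4 -167.4] [ 65.3 116. ] 15.83 z 104.1
yellow 55 [ 437.9 -165.9] [25.7 64. ] 2.3 z 104.3
trayrim 0 [0. 0.] [0. 0.] 0.0 z nan
blue 0 [0. 0.] [0. 0.] 0.0 z nan
top
dockrim 1137 [ 418.7 -173.1] [ 61.6 131.6] 0.64 z 104.8
yellow 197 [ 436.2 -169.1] [26.5 69. ] 0.49 z 104.9
trayrim 0 [0. 0.] [0. 0.] 0.0 z nan
blue 0 [0. 0.] [0. 0.] 0.0 z nan
  return np.nanmean(a, axis, out=out, keepdims=keepdims)
```

```bash
python3 - <<'E'
from h import *
import pickle
S=pickle.load(open("s.pkl","rb"))
def rect(P,m,l):
    q=P[m][:,:2]; q=q[np.isfinite(q).all(1)].astype(np.float32)
    if len(q)<4: return print(l,"none")
    r=cv2.minAreaRect(q); print(l,len(q),np.round(r[0],1),np.round(r[1],1),round(r[2],2),"z",np.round(np.nanmedian(P[m][:,2]),1))
for n in S:
    s=S[n];P=world(s);h=cv2.cvtColor(s["image"],cv2.COLOR_RGB2HSV).astype(int)
    x,y,z=P[...,0],P[...,1],P[...,2]
    dock=(x>340)&(x<540)&(y<-60)&(y>-290)
    print(n)
    rect(P,dock&(z>99)&(z<114),"dockrim")
    rect(P,dock&(h[...,0]>22)&(h[...,0]<35)&(h[...,1]>150)&(z>90),"yellow")
    cs=(x>420)&(x<640)&(y<330)&(y>0)
    blue=cs&(h[...,0]>98)&(h[...,0]<125)&(h[...,1]>120)&(z>8)
    rect(P,blue&(z>39)&(z<51),"trayrim")
    q=P[cs&(z>15)]
    for a in range(0,330,15):
        k=q[(q[:,1]>=a)&(q[:,1]<a+15)]
        if len(k)>5: print(a,len(k),np.round(np.percentile(k[:,0],[2,98])),np.round(np.percentile(k[:,2],[2,50,98])))
    for l,b in dict(marker=((340,430,-60,80),5,30),cast=((520,680,-380,-230),30,60)).items():
        (a,b_,c,d),z0,z1=b; rect(P,(x>a)&(x<b_)&(y>c)&(y<d)&(z>z0)&(z<z1),l)
E
```

```text
side
dockrim 689 [ 452.  -161.8] [ 96.9 121.5] 22.02 z 104.0
yellow 119 [ 451.8 -165.2] [44.5 70. ] 22.25 z 103.9
trayrim 172 [528.8 126.9] [107.2 185.4] 10.61 z 42.6
30 259 [494. 565.] [16. 32. 44.]
45 167 [491. 600.] [16. 31. 44.]
60 26 [485. 595.] [16. 42. 45.]
75 18 [482. 592.] [41. 43. 45.]
90 29 [480. 592.] [26. 42. 45.]
105 26 [478. 589.] [25. 42. 45.]
120 8 [493. 586.] [42. 43. 44.]
195 32 [466. 593.] [15. 31. 51.]
210 38 [459. 591.] [28. 41. 76.]
225 247 [455. 560.] [ 45. 129. 135.]
240 598 [455. 564.] [ 68. 121. 133.]
255 606 [456. 564.] [ 31. 109. 123.]
270 151 [511. 589.] [ 19. 103. 110.]
285 22 [510. 569.] [16. 22. 28.]
300 13 [501. 570.] [15. 44. 48.]
315 15 [499. 504.] [47. 49. 51.]
marker 157 [385.6  -5.5] [107.   15.6] 79.3 z 12.7
cast 134 [ 606.7 -301.5] [44.4 57.8] 14.54 z 40.0
top
dockrim 2247 [ 450.5 -168.6] [ 96.6 118.8] 21.45 z 104.7
yellow 381 [ 450.7 -167.5] [42.2 66.1] 22.01 z 104.5
trayrim 687 [527.7 127.4] [107.8 186.7] 9.97 z 43.8
15 69 [490. 564.] [22. 26. 46.]
30 129 [488. 593.] [23. 43. 48.]
45 51 [485. 599.] [20. 42. 46.]
60 41 [483. 593.] [20. 42. 47.]
75 44 [480. 591.] [16. 41. 47.]
90 46 [477. 589.] [17. 42. 47.]
105 42 [474. 586.] [19. 42. 47.]
120 39 [472. 583.] [19. 42. 47.]
135 144 [469. 580.] [16. 42. 49.]
150 286 [468. 579.] [21. 44. 58.]
165 307 [464. 588.] [22. 34. 76.]
180 318 [462. 573.] [18. 26. 96.]
195 389 [460. 571.] [ 22.  39. 111.]
210 432 [457. 569.] [ 40.  56. 133.]
225 572 [455. 563.] [ 57.  78. 135.]
240 332 [451. 562.] [ 73. 118. 133.]
255 193 [460. 581.] [ 31. 109. 119.]
270 17 [530. 582.] [ 44. 104. 108.]
285 14 [503. 506.] [21. 30. 38.]
300 15 [499. 505.] [40. 43. 49.]
315 7 [499. 502.] [46. 48. 51.]
marker 278 [384.8 -10.3] [102.6  16.4] 78.99 z 13.1
cast 412 [ 605.  -306.1] [45.1 53.3] 13.52 z 41.1
```

```bash
cat >> h.py <<'E'
from scipy.spatial.transform import Rotation as Ro
def rel(p,yaw_deg,roll=np.pi,pitch=0):
    s=state();R=Ro.from_euler("xyz",s["ee_rot"]);T=Ro.from_euler("xyz",[roll,pitch,np.radians(yaw_deg)])
    d=R.inv().apply(np.array(p)-s["position"])/200;w=(R.inv()*T).as_rotvec()/np.pi
    print("shift",np.round(d,4),"turn",np.round(w,4),"pos",np.round(s["position"],1),"rpy",np.round(s["ee_rot"],4),"F",np.round(s["ft_force"],1),"t",s["t"])
E
python3 - <<'E'
from h import *
import pickle
s=pickle.load(open("s.pkl","rb"))["top"];P=world(s)
c,sn=np.cos(np.radians(10)),np.sin(np.radians(10))
x,y,z=P[...,0],P[...,1],P[...,2]
X=c*x+sn*y;Y=-sn*x+c*y
m=(X>440)&(X<660)&(Y>-90)&(Y<220)
k=m&(z>38)&(z<50)
print("rim X",np.histogram(X[k&(Y<40)],np.arange(480,620,4)))
print("rim Y",np.histogram(Y[k&(X>500)&(X<590)],np.arange(-80,160,5)))
f=m&(z>0)&(z<9)&(Y>-60)&(Y<40)
for a in range(485,610,5):
    q=(X>a)&(X<a+5)&m&(Y<40)&(Y>-60); print(a,np.round(np.nanmedian(z[q]),1),end="; ")
print()
for a in range(-80,220,5):
    q=(Y>a)&(Y<a+5)&m&(X>520)&(X<570); print(a,np.round(np.nanpercentile(z[q],[10,50,90]),1) if q.any() else None,end="; ")
E
python3 -m handwheel '[-0.8,-0.98,0,0,0,0,88,-0.8,-0.98,0,0,0,0,88,-0.8,-0.98,0,0,0,0,88,-0.8,-0.98,0,0,0,0,88,-0.8,-0.98,0,0,0,0,88,-0.8,-0.98,0,0,0,0,88]'
python3 -c "
from h import *
rel([451,-167,250],111.8)"
```

```text
rim X (array([ 0, 14, 72, 14,  4,  6,  7,  4,  5,  4,  3,  3,  5,  2,  4,  4,  3,
        4,  4,  2,  5,  3,  4,  5,  6,  6,  4,  6, 77, 21,  0,  0,  0,  0]), array([480, 484, 488, 492, 496, 500, 504, 508, 512, 516, 520, 524, 528,
       532, 536, 540, 544, 548, 552, 556, 560, 564, 568, 572, 576, 580,
       584, 588, 592, 596, 600, 604, 608, 612, 616]))
rim Y (array([ 0,  0,  0, 22, 74,  1,  0,  0,  0,  0,  0,  0,  0,  0,  0,  0,  0,
        0,  0,  0,  0,  0,  0,  0,  0,  0, 11, 86, 76, 68, 52,  7,  0,  0,
        0,  0,  0,  4, 71, 97, 44,  1,  0,  0,  0,  0,  0]), array([-80, -75, -70, -65, -60, -55, -50, -45, -40, -35, -30, -25, -20,
       -15, -10,  -5,   0,   5,  10,  15,  20,  25,  30,  35,  40,  45,
        50,  55,  60,  65,  70,  75,  80,  85,  90,  95, 100, 105, 110,
       115, 120, 125, 130, 135, 140, 145, 150, 155]))
485 23.2; 490 42.7; 495 4.3; 500 4.1; 505 3.7; 510 4.1; 515 4.1; 520 4.1; 525 4.8; 530 4.3; 535 4.0; 540 4.5; 545 4.2; 550 3.6; 555 3.8; 560 4.6; 565 4.2; 570 4.1; 575 4.3; 580 4.0; 585 4.1; 590 26.4; 595 43.1; 600 0.6; 605 -1.6; 
-80 [-3.5 -1.4  1. ]; -7
[... 774 characters left out ...]
[47.2 49.8 54.3]; 125 [52.4 56.6 59.8]; 130 [58.5 61.9 65.4]; 135 [ 65.3  69.7 133.1]; 140 [ 70.6  75.9 133.1]; 145 [ 76.1  81.6 128.5]; 150 [120.4 123.4 125.1]; 155 [115.9 118.3 120.3]; 160 [111.7 113.8 116.1]; 165 [107.2 109.2 111.5]; 170 [102.6 104.7 106.6]; 175 [98.9 98.9 98.9]; 180 None; 185 None; 190 None; 195 [21.4 23.1 27.5]; 200 [-3.6 -0.3 31.7]; 205 [-3.2 -1.7  3.3]; 210 [-4.5 -2.1  4.2]; 215 [-3.6 -0.8 40.9]; t: 0.7
position: [251.2, 293.9, 238.7]
ee_rot: [-3.141, 0.0, 2.862]
ft_force: [0.0, 1.6, 0.7]
opening: 88.4
finger_force: 0.0
shift [-1.5968 -1.939  -0.054 ] turn [-0.0003  0.0003  0.2898] pos [251.2 293.9 238.7] rpy [-3.1406e+00  4.0000e-04  2.8617e+00] F [0.  1.6 0.7] t 0.7
```

```bash
python3 -m handwheel '[-0.8,-0.97,0,0,0,0,88,-0.8,-0.97,0,0,0,0,88,-0.8,-0.97,0,0,0,0,88,-0.8,-0.97,0,0,0,0,88,-0.8,-0.97,0,0,0,0,88,-0.8,-0.97,0,0,0,0,88]'
python3 -m handwheel '[-0.8,-0.97,-0.06,0,0,0.29,0,-0.8,-0.97,-0.06,0,0,0.29,0,-0.8,-0.97,-0.06,0,0,0.29,0,-0.8,-0.97,-0.06,0,0,0.29,0,-0.8,-0.97,-0.06,0,0,0.29,0,-0.8,-0.97,-0.06,0,0,0.29,0,-0.8,-0.97,-0.06,0,0,0.29,0,-0.8,-0.97,-0.06,0,0,0.29,0,-0.8,-0.97,-0.06,0,0,0.29,0,-0.8,-0.97,-0.06,0,0,0.29,0]' 20
python3 - <<'E'
from h import *
rel([451,-167,250],111.8)
s=snapshot("wrist");P=world(s);h=cv2.cvtColor(s["image"],cv2.COLOR_RGB2HSV).astype(int)
save(s,"c")
x,y,z=P[...,0],P[...,1],P[...,2]
d=(x>340)&(x<540)&(y<-60)&(y>-290)
for l,m in (("rim",d&(z>99)&(z<114)),("yel",d&(h[...,0]>22)&(h[...,0]<35)&(h[...,1]>150)&(z>90))):
    if m.sum()>4: print(l,m.sum(),cv2.minAreaRect(P[m][:,:2].astype(np.float32)),np.median(z[m]))
E
```

```text
t: 1.3
position: [353.5, 63.5, 238.7]
ee_rot: [-3.141, 0.001, 2.86]
ft_force: [-1.3, 1.0, -0.1]
opening: 88.0
finger_force: 0.0
t: 2.3
position: [452.8, -161.5, 251.0]
ee_rot: [3.141, 0.0, 1.96]
ft_force: [-0.1, 0.2, -0.3]
opening: 10.3
finger_force: 0.0
shift [-0.0218 -0.0189  0.005 ] turn [0.0001 0.0001 0.0028] pos [ 452.8 -161.5  251. ] rpy [3.1414e+00 3.0000e-04 1.9599e+00] F [-0.1  0.2 -0.3] t 2.3
rim 11490 ((451.2505187988281, -167.32032775878906), (96.48226928710938, 117.3343734741211), 21.283855438232422) 106.31519972640203
yel 2001 ((452.16986083984375, -168.6007080078125), (42.6722412109375, 66.34370422363281), 20.19362449645996) 105.98683918497414
```

View pics/c.png

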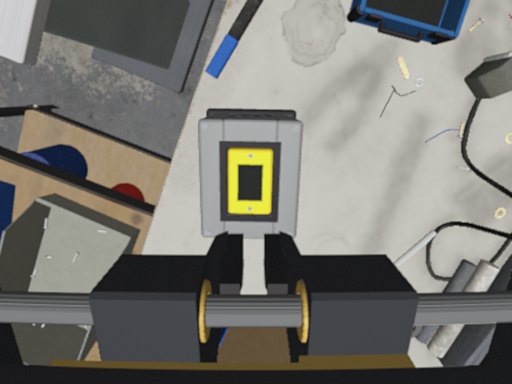

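The wrist view shows the dock squarely under the tool at (251,175), with the pack's yellow top centred in it. I will move over the centre and press.

```bash
python3 -m handwheel '[-0.022,-0.021,0.3,0,0,0.004,0,-0.022,-0.021,0.6,0,0,0.004,0,-0.022,-0.021,0.66,0,0,0.004,0,-0.022,-0.021,0.68,0,0,0.004,0,-0.022,-0.021,0.68,0,0,0.004,0]'
python3 -c "
from h import *
rel([451.2,-167.5,95],111.4)"
```

```text
t: 2.85
position: [450.9, -168.1, 115.2]
ee_rot: [-3.141, -0.0, 1.945]
ft_force: [0.8, -0.2, 0.2]
opening: 0.7
finger_force: 0.0
shift [0.0025 0.0024 0.1012] turn [-0.     -0.0001  0.0002] pos [ 450.9 -168.1  115.2] rpy [-3.1415e+00 -2.0000e-04  1.9449e+00] F [ 0.8 -0.2  0.2] t 2.85
```

```bash
python3 -m handwheel '[0,0,0.025,0,0,0,0,0,0,0.05,0,0,0,0,0,0,0.07,0,0,0,0,0,0,0.085,0,0,0,0,0,0,0.095,0,0,0,0,0,0,0.1,0,0,0,0,0,0,0.1,0,0,0,0]'
```

```text
t: 3.55
position: [451.3, -168.8, 96.2]
ee_rot: [3.14, 0.003, 1.944]
ft_force: [-1.8, -0.4, 9.9]
opening: 0.5
finger_force: 4.9
```

```bash
python3 -m handwheel '[0,0,0.006,0,0,0,0,0,0,0.01,0,0,0,0,0,0,0.01,0,0,0,0]'
```

```text
t: 3.85
position: [451.5, -168.9, 94.9]
ee_rot: [3.14, 0.004, 1.945]
ft_force: [-2.8, -0.1, 16.5]
opening: 0.3
finger_force: 7.9
```

```bash
python3 -m handwheel '[0,0,-0.1,0,0,0,0,0,0,-0.3,0,0,0,0,0,0,-0.5,0,0,0,60,0,0,-0.6,0,0,0,75,0,0,-0.6,0,0,0,75,0,0,-0.6,0,0,0,75,0,0,-0.6,0,0,0,75,0,0,-0.6,0,0,0,75,0,0,-0.6,0,0,0,75,0,0,-0.6,0,0,0,75]'
python3 - <<'E'
from h import *
rel([451.2,-167.5,118],111.4)
for n in("wrist","top"):
    s=snapshot(n);P=world(s);h=cv2.cvtColor(s["image"],cv2.COLOR_RGB2HSV).astype(int)
    x,y,z=P[...,0],P[...,1],P[...,2]
    save(s,"d"+n)
    d=(x>340)&(x<540)&(y<-60)&(y>-290)
    m=d&(h[...,0]>22)&(h[...,0]<35)&(h[...,1]>150)&(z>90)
    if m.sum()>4: print(n,m.sum(),cv2.minAreaRect(P[m][:,:2].astype(np.float32)),np.percentile(z[m],[5,50,95]))
E
```

```text
t: 4.85
position: [450.6, -168.2, 212.3]
ee_rot: [-3.141, -0.001, 1.944]
ft_force: [-0.3, -0.4, -0.4]
opening: 62.2
finger_force: 0.0
shift [0.0017 0.0041 0.4716] turn [-0.0001 -0.0002 -0.0001] pos [ 450.6 -168.2  212.3] rpy [-3.1411e+00 -7.0000e-04  1.9441e+00] F [-0.3 -0.4 -0.4] t 4.85
wrist 3569 ((451.5807800292969, -169.07147216796875), (48.00583267211914, 67.0713882446289), 21.142175674438477) [115.74275374 139.11330844 140.39493951]
top 7 ((456.8243713378906, -133.93084716796875), (2.890631914138794, 4.951045513153076), 48.514888763427734) [132.09068481 136.40534594 139.93170037]
```

View pics/dwrist.png

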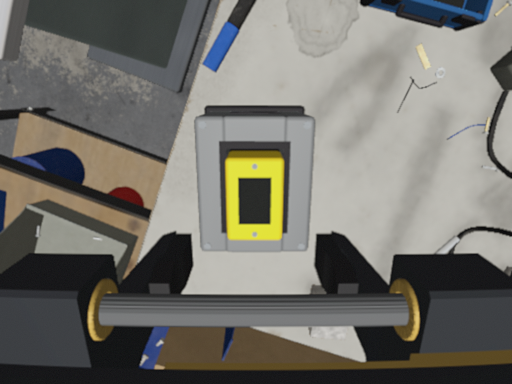

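The pack has risen to z≈139 and the open fingers straddle it, so I will descend and grip.

```bash
python3 -m handwheel '[0.002,0.004,0.15,0,0,0,80,0.002,0.004,0.3,0,0,0,80,0.002,0.004,0.42,0,0,0,80,0.002,0.004,0.48,0,0,0,80,0.002,0.004,0.505,0,0,0,80,0.002,0.004,0.505,0,0,0,80]' && python3 -m handwheel '[0,0,0,0,0,0,36,0,0,0,0,0,0,36,0,0,0,0,0,0,36,0,0,0,0,0,0,36,0,0,0,0,0,0,36,0,0,0,0,0,0,36,0,0,0,0,0,0,36,0,0,0,0,0,0,36]' 25
```

```text
t: 5.55
position: [451.3, -167.5, 111.5]
ee_rot: [-3.141, -0.001, 1.944]
ft_force: [-0.2, -0.9, 0.1]
opening: 80.1
finger_force: 0.0
t: 6.35
position: [451.3, -167.6, 111.9]
ee_rot: [3.141, 0.0, 1.944]
ft_force: [-0.5, 0.4, 3.4]
opening: 41.6
finger_force: 25.0
```

Gripped at 41.6 mm. Next I draw it straight up, gently at first.

```bash
python3 -m handwheel '[0,0,-0.04,0,0,0,36,0,0,-0.1,0,0,0,36,0,0,-0.18,0,0,0,36,0,0,-0.26,0,0,0,36,0,0,-0.36,0,0,0,36,0,0,-0.5,0,0,0,36,0,0,-0.6,0,0,0,36,0,0,-0.7,0,0,0,36,0,0,-0.7,0,0,0,36,0,0,-0.7,0,0,0,36]' 30
python3 - <<'E'
from h import *
rel([535,92,250],100)
s=snapshot("side");save(s,"e")
E
```

```text
t: 7.35
position: [451.0, -167.3, 251.1]
ee_rot: [-3.141, -0.001, 1.944]
ft_force: [-0.3, -0.3, -3.5]
opening: 41.7
finger_force: 30.0
shift [1.0539 0.8641 0.006 ] turn [-0.0002 -0.0002  0.0633] pos [ 451.  -167.3  251.1] rpy [-3.1412e+00 -7.0000e-04  1.9442e+00] F [-0.3 -0.3 -3.5] t 7.35
```

View pics/e.png

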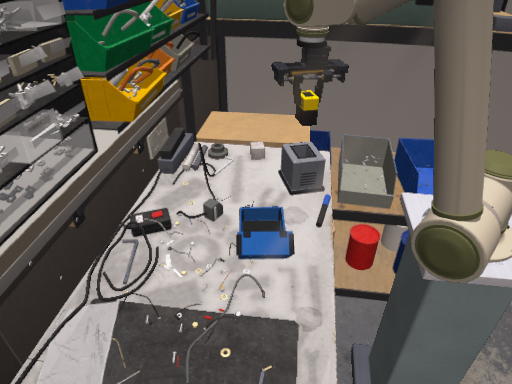

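The side view shows the pack hanging upright in the gripper at (308,105), clear of the dock. I will carry it to the case.

```bash
python3 -m handwheel '[0.1,0.08,0,0,0,0.007,36,0.25,0.2,0,0,0,0.015,36,0.4,0.33,0,0,0,0.025,36,0.55,0.45,0,0,0,0.035,36,0.7,0.57,0,0,0,0.045,36,0.85,0.7,0,0,0,0.055,36,0.95,0.78,0,0,0,0.063,36,1,0.83,0,0,0,0.063,36,1,0.864,0,0,0,0.063,36,1,0.864,0,0,0,0.063,36]'
python3 - <<'E'
from h import *
rel([535,92,130],100)
s=snapshot("wrist");save(s,"f");P=world(s);h=cv2.cvtColor(s["image"],cv2.COLOR_RGB2HSV).astype(int)
x,y,z=P[...,0],P[...,1],P[...,2]
c,sn=np.cos(np.radians(10)),np.sin(np.radians(10))
X=c*x+sn*y;Y=-sn*x+c*y
k=(X>470)&(X<620)&(z>39)&(z<51)&(Y>-90)&(Y<40)
print(np.histogram(X[k&(Y<30)&(Y>-45)],np.arange(480,612,3)));print(np.histogram(Y[k&(X>500)&(X<590)],np.arange(-80,0,3)))
print(np.round([np.polyfit(y[k&(X<500)&(Y>-50)],x[k&(X<500)&(Y>-50)],1)]),np.polyfit(Y[k&(X<500)&(Y>-50)],X[k&(X<500)&(Y>-50)],1))
E
```

```text
t: 8.4
position: [539.7, 81.1, 251.0]
ee_rot: [-3.141, 0.0, 1.746]
ft_force: [0.7, -0.1, -2.9]
opening: 41.8
finger_force: 30.0
shift [ 0.0581 -0.0128  0.6052] turn [-0.0003  0.0001  0.0004] pos [539.7  81.1 251. ] rpy [-3.1406e+00  2.0000e-04  1.7465e+00] F [ 0.7 -0.1 -2.9] t 8.4
(array([  0,   0,  22, 165, 137,   0,   0,   0,   0,   0,   0,   0,   0,
         0,   0,   0,   0,   0,   0,   0,   0,   0,   0,   0,   0,   0,
         0,   0,   0,   0,   0,   0,   0,   0,   0,   0,   0,  58, 176,
        84,   0,   0,   0]), array([480, 483, 486, 489, 492, 495, 498, 501, 504, 507, 510, 513, 516,
       519, 522, 525, 528, 531, 534, 537, 540, 543, 546, 549, 552, 555,
       558, 561, 564, 567, 570, 573, 576, 579, 582, 585, 588, 591, 594,
       597, 600, 603, 606, 609]))
(array([0, 0, 0, 0, 0, 0, 0, 0, 0, 0, 0, 0, 0, 0, 0, 0, 0, 0, 0, 0, 0, 0,
       0, 0, 0, 0]), array([-80, -77, -74, -71, -68, -65, -62, -59, -56, -53, -50, -47, -44,
       -41, -38, -35, -32, -29, -26, -23, -20, -17, -14, -11,  -8,  -5,
        -2]))
[[ -0. 499.]] [7.05656492e-04 4.91431144e+02]
```

View pics/f.png

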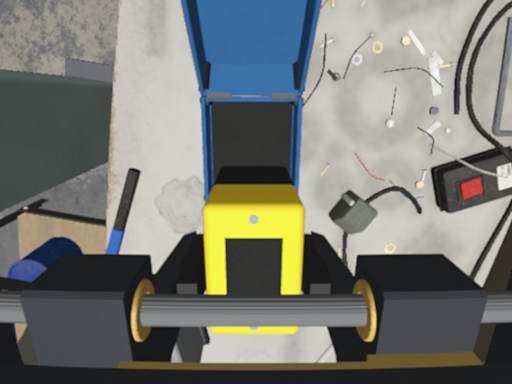

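The wrist view shows the case tray between x≈205 and 300 px, aligned with the pack, with the hinge at row 97. I will correct sideways and descend.

```bash
python3 -m handwheel '[0.03,-0.012,0.1,0,0,0,36,0.058,-0.012,0.25,0,0,0,36,0.058,-0.012,0.42,0,0,0,36,0.058,-0.012,0.55,0,0,0,36,0.058,-0.012,0.67,0,0,0,36,0.058,-0.012,0.77,0,0,0,36,0.058,-0.012,0.85,0,0,0,36,0.058,-0.012,0.9,0,0,0,36,0.058,-0.012,0.92,0,0,0,36,0.058,-0.012,0.92,0,0,0,36]'
python3 -c "
from h import *
rel([535,92,56.5],100)"
```

```text
t: 9.45
position: [534.9, 92.2, 67.8]
ee_rot: [-3.141, 0.0, 1.746]
ft_force: [-0.4, 0.4, -2.8]
opening: 41.8
finger_force: 30.0
shift [-0.0011  0.0004  0.0564] turn [-0.0001  0.      0.0001] pos [534.9  92.2  67.8] rpy [-3.1414e+00  1.0000e-04  1.7457e+00] F [-0.4  0.4 -2.8] t 9.45
```

```bash
python3 -m handwheel '[0,0,0.01,0,0,0,36,0,0,0.02,0,0,0,36,0,0,0.03,0,0,0,36,0,0,0.038,0,0,0,36,0,0,0.044,0,0,0,36,0,0,0.05,0,0,0,36,0,0,0.05,0,0,0,36]'
```

```text
t: 10.15
position: [534.8, 92.7, 57.6]
ee_rot: [-3.141, -0.0, 1.746]
ft_force: [0.1, -0.3, -2.3]
opening: 41.8
finger_force: 30.0
```

```bash
python3 -m handwheel '[0,0,0.004,0,0,0,36,0,0,0.007,0,0,0,36,0,0,0.007,0,0,0,36]'; python3 -m handwheel '[0,0,0.003,0,0,0,36,0,0,0.004,0,0,0,36,0,0,0.004,0,0,0,36]'
```

```text
t: 10.45
position: [534.8, 92.7, 56.3]
ee_rot: [-3.141, -0.0, 1.746]
ft_force: [0.0, -0.5, -3.2]
opening: 41.7
finger_force: 30.0
t: 10.75
position: [534.9, 92.7, 56.0]
ee_rot: [3.141, 0.0, 1.746]
ft_force: [-3.6, -0.2, 3.8]
opening: 41.9
finger_force: 30.0
```

Contact felt. I release slowly and rise.

```bash
python3 -m handwheel '[0,0,-0.001,0,0,0,43,0,0,-0.001,0,0,0,46,0,0,-0.001,0,0,0,50,0,0,-0.001,0,0,0,60,0,0,-0.001,0,0,0,70,0,0,-0.001,0,0,0,70]' 10
python3 -m handwheel '[0,0,-0.05,0,0,0,72,0,0,-0.15,0,0,0,72,0,0,-0.35,0,0,0,72,0,0,-0.6,0,0,0,72,0,0,-0.8,0,0,0,72,0,0,-0.9,0,0,0,60,0,0,-0.9,0,0,0,30,0,0,-0.9,0,0,0,0]'
python3 - <<'E'
from h import *
s=snapshot("wrist");P=world(s);h=cv2.cvtColor(s["image"],cv2.COLOR_RGB2HSV).astype(int)
save(s,"g")
x,y,z=P[...,0],P[...,1],P[...,2]
m=(x>440)&(x<640)&(y>0)&(y<200)&(h[...,0]>22)&(h[...,0]<35)&(h[...,1]>150)&(z>75)
print(m.sum(),cv2.minAreaRect(P[m][:,:2].astype(np.float32)),np.percentile(z[m],[5,50,95]))
c,sn=np.cos(np.radians(10)),np.sin(np.radians(10))
f=lambda X,Y:(c*X-sn*Y,sn*X+c*Y)
for Y in (200,190,130):print(f(543.5,Y))
rel([*f(543.5,215),230],100)
E
```

```text
t: 11.35
position: [534.9, 92.7, 55.7]
ee_rot: [-3.142, -0.0, 1.746]
ft_force: [0.2, -0.1, 0.3]
opening: 69.9
finger_force: 0.0
t: 12.15
position: [534.4, 92.8, 235.4]
ee_rot: [-3.141, -0.0, 1.746]
ft_force: [-0.4, 0.8, -0.3]
opening: 49.8
finger_force: 0.0
1956 ((535.223876953125, 92.78839111328125), (43.04100036621094, 63.836551666259766), 9.696248054504395) [80.82504812 83.18719551 84.45852549]
(np.float64(500.51337822874905), np.float64(291.33933516441823))
(np.float64(502.2498600054183), np.float64(281.4912576342962))
(np.float64(512.6687506654341), np.float64(222.40279245356368))
shift [1.0823 0.0073 0.0236] turn [-0.0007 -0.0001  0.0003] pos [534.3  92.7 234.6] rpy [-3.1395e+00 -5.0000e-04  1.7462e+00] F [ 0.1 -0.8 -0.2] t 12.2
```

View pics/g.png

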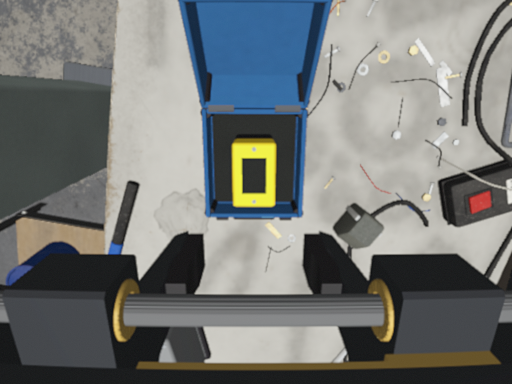

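The wrist view shows the pack upright and centred in the tray at (254,172) px, with the lid still open. Measured pack position is (535,93) with its top at 83. Next I go behind the lid with the fingers shut.

```bash
python3 -m handwheel '[0.25,0,0,0,0,0,0,0.5,0,0,0,0,0,0,0.75,0,0,0,0,0,0,1,0.005,0,0,0,0,0,1,0.005,0,0,0,0,0,1,0.005,0,0,0,0,0]'
python3 -m handwheel '[0,0,0.2,0,0,0,0,0,0,0.4,0,0,0,0,0,0,0.6,0,0,0,0,0,0,0.7,0,0,0,0,0,0,0.74,0,0,0,0,0,0,0.74,0,0,0,0]'
python3 - <<'E'
from h import *
p=state()["position"];c,sn=np.cos(np.radians(10)),np.sin(np.radians(10))
print("case frame",c*p[0]+sn*p[1],-sn*p[0]+c*p[1],p[2],state()["ft_force"])
save(snapshot("side"),"k")
E
```

```text
t: 12.8
position: [500.2, 290.4, 234.1]
ee_rot: [-3.139, 0.001, 1.748]
ft_force: [0.1, -0.0, -0.6]
opening: 0.3
finger_force: 0.0
t: 13.4
position: [501.0, 288.7, 86.9]
ee_rot: [-3.14, 0.0, 1.745]
ft_force: [0.6, 0.0, -0.3]
opening: 0.6
finger_force: 0.0
case frame 543.4930641703114 197.29950753123464 86.91983620675309 [ 0.57608364  0.02245995 -0.29969843]
```

View pics/k.png

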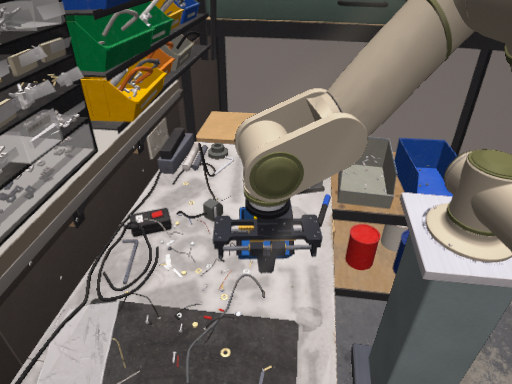

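The side view shows the shut fingers behind the leaning lid at (267,250), clear of everything. I will push the edge forward and up along its arc.

```bash
python3 -m handwheel '[-0.075,0,0,0,0,0,0,-0.12,0,-0.04,0,0,0,0,-0.17,0,-0.11,0,0,0,0,-0.225,0,-0.18,0,0,0,0,-0.29,0,-0.225,0,0,0,0,-0.35,0,-0.265,0,0,0,0,-0.415,0,-0.305,0,0,0,0,-0.415,0,-0.305,0,0,0,0]'
python3 - <<'E'
from h import *
p=state()["position"];c,sn=np.cos(np.radians(10)),np.sin(np.radians(10))
print("case frame",c*p[0]+sn*p[1],-sn*p[0]+c*p[1],p[2],state()["ft_force"])
s=snapshot("top");P=world(s);h=cv2.cvtColor(s["image"],cv2.COLOR_RGB2HSV).astype(int);z=P[...,2]
X=c*P[...,0]+sn*P[...,1];Y=-sn*P[...,0]+c*P[...,1]
m=(h[...,0]>98)&(h[...,0]<125)&(h[...,1]>120)&(X>480)&(X<610)&(z>55)
for a in range(-60,200,15):
    k=m&(Y>a)&(Y<a+15)
    if k.sum()>3: print(a,k.sum(),np.round(np.percentile(z[k],[5,50,95])))
E
```

```text
t: 14.25
position: [516.1, 206.2, 149.8]
ee_rot: [3.14, 0.001, 1.744]
ft_force: [-0.0, -0.1, 0.0]
opening: 0.1
finger_force: 0.0
case frame 544.048085369599 113.42680453943076 149.76302248827403 [-0.03584272 -0.08462563  0.01132428]
45 146 [160. 163. 166.]
60 290 [162. 164. 167.]
75 235 [162. 165. 167.]
```

The lid is upright now (front face at z≈163, Y 45–105). I continue over the top and down.

```bash
python3 -m handwheel '[-0.07,0,-0.03,0,0,0,0,-0.142,0,-0.046,0,0,0,0,-0.215,0,-0.048,0,0,0,0,-0.292,0,-0.046,0,0,0,0,-0.365,0,-0.032,0,0,0,0,-0.437,0,-0.011,0,0,0,0,-0.505,0,0.022,0,0,0,0,-0.567,0,0.06,0,0,0,0,-0.625,0,0.108,0,0,0,0,-0.677,0,0.16,0,0,0,0]'
python3 - <<'E'
from h import *
p=state()["position"];c,sn=np.cos(np.radians(10)),np.sin(np.radians(10))
print("case frame",c*p[0]+sn*p[1],-sn*p[0]+c*p[1],p[2],state()["ft_force"])
E
```

```text
t: 15.3
position: [539.2, 73.8, 115.8]
ee_rot: [-3.141, 0.0, 1.746]
ft_force: [0.4, 0.3, 0.3]
opening: 0.8
finger_force: 0.3
case frame 543.7742055519681 -20.97410277972301 115.7912186583999 [0.41794588 0.30746379 0.27900487]
```

```bash
python3 -m handwheel '[-0.03,0,0.035,0,0,0,0,-0.06,0,0.07,0,0,0,0,-0.08,0,0.1,0,0,0,0,-0.085,0,0.115,0,0,0,0,-0.085,0,0.12,0,0,0,0,-0.085,0,0.122,0,0,0,0,-0.085,0,0.122,0,0,0,0]'
```

```text
t: 16.0
position: [542.0, 58.3, 92.5]
ee_rot: [3.141, 0.0, 1.747]
ft_force: [0.0, 0.1, 0.4]
opening: 0.6
finger_force: 0.0
```

```bash
python3 -m handwheel '[0,0,0.008,0,0,0,0,0,0,0.016,0,0,0,0,0,0,0.016,0,0,0,0]'
```

```text
t: 16.3
position: [542.2, 58.3, 92.1]
ee_rot: [3.139, 0.001, 1.747]
ft_force: [-9.5, -0.9, 26.5]
opening: 0.4
finger_force: 13.0
```

A firm stop at z=92, so the lid is shut. I retreat and check.

```bash
python3 -m handwheel '[0,0,-0.1,0,0,0,0,0,0,-0.35,0,0,0,0,0,0,-0.6,0,0,0,0,-0.3,0,-0.8,0,0,0,0,-0.6,0,-0.8,0,0,0,0,-0.8,0,-0.8,0,0,0,0,-1,0,-0.8,0,0,0,0,-1,0,-0.8,0,0,0,0,-1,0,-0.8,0,0,0,0]'
python3 - <<'E'
from h import *
print(state()["ft_force"])
s=snapshot("top");P=world(s);save(s,"z");h=cv2.cvtColor(s["image"],cv2.COLOR_RGB2HSV).astype(int);z=P[...,2]
c,sn=np.cos(np.radians(10)),np.sin(np.radians(10))
X=c*P[...,0]+sn*P[...,1];Y=-sn*P[...,0]+c*P[...,1]
for a in range(-75,75,10):
    k=(X>500)&(X<590)&(Y>a)&(Y<a+10)
    if k.sum()>3: print(a,k.sum(),np.round(np.percentile(z[k],[5,50,95]),1))
E
```

```text
t: 17.2
position: [576.9, -139.9, 248.8]
ee_rot: [-3.141, -0.0, 1.744]
ft_force: [0.3, 0.1, -0.5]
opening: 0.4
finger_force: 0.0
[ 0.27063939  0.10032541 -0.51222987]
-75 148 [-4.9 -0.3 27.3]
-65 183 [-2.4 86.4 92.2]
-55 175 [87.4 90.8 93.4]
-45 172 [87.4 90.8 93.6]
-35 178 [87.7 90.6 94. ]
-25 171 [87.5 90.7 93.2]
-15 174 [87.4 90.8 94.2]
-5 177 [87.7 90.9 93.4]
5 174 [88.  90.7 93.4]
15 177 [87.8 90.9 93.7]
25 169 [88.2 91.1 93.9]
35 179 [88.2 91.  94. ]
45 172 [87.9 90.7 94.1]
55 80 [87.8 90.5 93.1]
65 37 [-4.4 -1.2  1.9]
```

View pics/z.png

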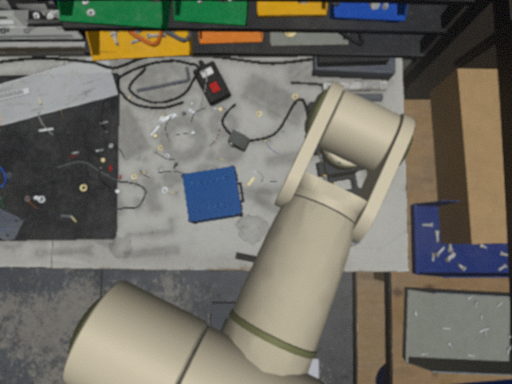

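The top view shows the case shut at (213,194) px, its lid level at z≈91 from front to hinge. The arm is clear of everything, so I hand in.

```bash
python3 -c "
from rig import finish_job
print(finish_job())"
```

```text
the job is handed in; nothing more can be done
None
```

The battery pack is standing upright and centred in the blue case with the lid fully shut; I handed the job in at about 17 s with the arm clear of everything and nothing nearby touched.

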